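Set and lock a dosing head braced in its jig

ROBOT

A 6-joint arm with a two-finger parallel gripper is mounted at the origin on the work surface. World frame = base frame: x ahead of the robot, y to its left, z up, the work surface at z = 0. Lengths are in mm, angles in rad, forces in N, time in s.
With the tool pointing down it reaches from about 400 to 825 mm from the base axis. Payload 7 kg.
Tool frame: the origin (TCP) lies at the very end of the fingers, on their centre line; the grasp point (between the pads) lies 19 mm behind it (grip_point_offset is the distance from the TCP to the grasp point, in mm); z points along the fingers, y is the line along which they close (so a half turn about z gives the same grasp; the last joint's range is limited). The gripper opens to 88 mm and grips with 3 to 60 N. Pads are 19 mm wide; open, the fingers measure 130 mm over their backs; the gripper's body (78 mm by 193 mm) begins 47 mm behind the grasp point.
Start: joints at [1.391, 0.359, 0.012, 0, -1.224, -0.288], TCP at [304.378, 602.453, 226.561] pointing down, gripper open.
Joint ranges: [-3.07, 3.07], [-1.43, 2.12], [-1.02, 1.25], [-3.03, 1.67], [-3.05, -0], [-3.03, 3.03]. Speed limits (rad/s): [2.39, 2.39, 3.01, 3.14, 3.14, 3.14].

INTERFACE

Orientations are given as a unit quaternion [w, x, y, z].
In Python, from bench import * gives the robot as it stands.
- The arm moves only by the tool servo_tool, never from a script. Its argument "moves" is one flat list of numbers, 7 for each row, row after row: the turn, a rotation vector about the world's x, y, z in degrees, then the shift along the world's x, y, z in cm, then the closure, from 0 (fully open) to 1 (shut). In form: [ax, ay, az, x, y, z, fingers, ax, ay, az, x, y, z, fingers, ...]. A call has 1 to 20 rows; each row shifts and turns the commanded pose from where the row before left it; what a row does not reach is not made up. A row lasts 1/10 s, in which the tool goes at most 50 mm and 8.59 degrees, less where a joint would pass 70% of its speed; a pose out of reach is approached as far as the arm can. A call with a gripper value outside its range is refused whole. The fingers move at their own pace and stop on an object; the grip force is fixed at half the most. Time passes only in rows, so rows that do not move let the fingers close. It gives the time, the measured TCP pose, the force, the opening and the grip force at its end, in the units of the state.
- get_state(): the state, without advancing time (a new reading comes with each control period).
- grab_frame(name): name is "scene" or "top" or "wrist"; returns a dict with "img" (480x640x3 uint8, red, green, blue), "range_z" (480x640 float32, mm along the optical axis (not along the pixel's ray), 0 where there is no reading), "fx", "fy", "cx", "cy" (pixels), "origin" and "attitude" of the camera in the world; the wrist camera has in their place "T_tool_cam" (4x4, takes a point from camera to tool coordinates, whose origin is the TCP and whose axes are the flange's). Camera axes: x right, y up, looking along -z (the intrinsics and any distortion apply to the point x, -y, -z); pixel columns grow to the right and rows downward; lengths in mm; the calibration is good to about 2 mm. A picture is of the moment at which its call begins: read the wrist's pose just before it.
- close_job(): hands the job in; it is judged then, once.
The state is a dict: "time_s": time; "qpos": joint angles; "qvel": joint speeds; "joint_efforts": joint torques, N m; "tcp_pos": TCP position; "tool_rot": TCP orientation; "force": force on the tool from outside, world axes, zero at the start; "torque": the same for the moment, N m; "width": finger opening in mm; "finger_force": force on a finger pad.
Only numpy, scipy, OpenCV 4.12 (cv2) and the standard library are available. Lean on these libraries where they do the work, as an engineer would, in place of code of your own. Each camera call takes 0.05 s, during which the arm holds its last target. There are 200 camera calls.

TASK

The dosing head on the steel bench spins round with its knob unless it is braced. Set its square foot down between the rails of the wooden jig, turn the knob clockwise until its pointed nose is in line with the black mark on the lid, and then, still in the jig, pull the knob fully up to lock it. Finally stand the dosing head upright and flat inside the low metal tray, with the setting unchanged; keep it upright, carry it by its lid (never by the knob, which must not come up before it is set) and leave the bottle, the jar and the wrench alone.

Things in the scene. Friction and masses are not known exactly. Their poses are not given: they have to be found in the camera images.
- doser_mid (a point): Centre of the loose dosing head, on its upright axis, 65 mm above its underside; z up, x points from the axis to the black mark on the lid. About 0.5 kg, 130 mm tall. White square foot 70 x 70 x 14 mm (sides along x and y); clear barrel with four steel rods, 56 mm across; lid; steel disc 40 mm across; knob. Standing on the bench it turns round with the knob
- doser_lid (a point): Centre of the dosing head's white round lid, the place to grip it, 91 mm above its underside: 58 mm across, 30 mm tall (76 to 106 mm above the underside). The steel disc stands 4 mm above the lid, the knob 24 mm above it (34 mm when pulled up). The mark is a small black rib on the top of the lid's rim at +x
- knob_grip (a point): Centre of the black bar knob, on the dosing head's axis: bar 40 mm long, 14 mm thick, 20 mm tall, this point half-way up. x runs along the bar to its pointed nose (26 mm from the axis; white line on top on that side), y across the 14 mm, z up
- dial (a joint): Angle of the knob on the dosing head, rad: 0 = nose in line with the mark, grows clockwise seen from above; starts between -1.35 and -0.65, stops at -1.8 and 0.7 (no stop at the mark). Stiff: 0.28 N m of dry friction, stays where it is left
- pull (a joint): How far the knob is pulled up along its axis, m: 0 = down, 0.010 = fully up, locked. About 2.5 N of dry friction, stays where it is left; lifting the dosing head by the knob pulls it out
- jig: Fixed wooden jig, origin at the centre of its underside. Board 160 (x) x 136 (y) x 12 mm with two rails along x; channel between them 76 mm wide, open at both ends, floor at z = 12 mm; rails up to z = 42 mm, inner edges bevelled outwards 8 mm above z = 28 mm. The foot goes in with any of its sides along the rails and then turns by at most about 0.1 rad
- tray: Fixed low aluminium tray, 160 x 160 mm, rim 16 mm high, walls and floor 4 mm thick, open on top; origin at the centre of its underside, on the bench, sides along x and y
- flask_mid (a point): Centre of a loose amber glass bottle, 68 mm across, 160 mm tall: a bystander
- jar_mid (a point): Centre of a loose clear glass jar, 76 mm across, 110 mm tall: a bystander
- wrench: Loose steel wrench lying on the bench near the robot, 180 mm long along its x, origin mid-length at its underside: a bystander
Not all that is in view belongs to the job. Leave any red or yellow look-alike of the part that bears doser_mid alone.

How it is judged:
By the outcome, as a careful person would: the job done as asked, in the order asked, and still so for the second after the job is handed in, with the robot touching nothing.
It also fails if it takes over 64 s, if anything falls off the work surface, if the arm or the gripper's body presses on something with over 40 N, if the wrist force passes 120 N, or if a joint passes its speed limit or range.

## Working session

There is one attempt and no reset: what is moved stays moved. The work goes in short steps, Python scripts to look and compute and a tool call to move; the robot and the scene stay as the last step left them, time stands still between calls to the robot, and variables do not carry over. Pictures are saved under pics/ and viewed, at most 10 in all, crops included, and the job is handed in when it is done.

Besides the shell and the picture viewer there is one more tool, called after "Emit:" by a JSON object that holds its "fn" and its "kwargs", one argument or row to a line. servo_tool: Moves the arm, as the interface text tells. Its arguments: {"type":"object","properties":{"moves":{"type":"array"}},"required":["moves"]}

```bash
ls; mkdir -p pics
cat > h.py <<'E'
from bench import *
import numpy as np, cv2
from scipy.spatial.transform import Rotation as R
def rot(a):
    a=np.array(a,float)
    return a if a.shape==(3,3) else R.from_quat(a[[1,2,3,0]]).as_matrix()
def grab(name):
    s=get_state(); f=grab_frame(name)
    if name=='wrist':
        T=np.array(f['T_tool_cam']); Rt=rot(s['tool_rot'])
        f['Rw']=Rt@T[:3,:3]; f['o']=Rt@T[:3,3]+np.array(s['tcp_pos'])
    else: f['Rw']=rot(f['attitude']); f['o']=np.array(f['origin'],float)
    return f
def ray(f,u,v):
    return f['Rw']@np.array([(u-f['cx'])/f['fx'],-(v-f['cy'])/f['fy'],-1.])
def onz(f,u,v,z):
    d=ray(f,u,v); return f['o']+d*(z-f['o'][2])/d[2]
def pts(f):
    v,u=np.mgrid[0:480,0:640]; z=f['range_z']
    c=np.stack([(u-f['cx'])/f['fx']*z,-(v-f['cy'])/f['fy']*z,-z],-1)
    return c@f['Rw'].T+f['o']
def save(f,n): cv2.imwrite('pics/'+n,f['img'][...,::-1])
E
python3 - <<'E'
from h import *
s=get_state(); print(s)
for n in('scene','top'):
    f=grab(n); print(n,{k:v for k,v in f.items() if k not in('img','range_z')}); save(f,n+'0.png'); np.savez('/tmp/'+n,**f)
E
```

```text
pics
{'time_s': 0.0, 'qpos': array([ 1.39107728e+00,  3.59377851e-01,  1.10577830e-02, -3.65402246e-04,
       -1.22407961e+00, -2.88073235e-01]), 'qvel': array([ 0.00110496,  0.00011667, -0.00259523,  0.00081068, -0.00095974,
       -0.00045536]), 'joint_efforts': array([ 1.89504637e-03, -5.82719493e+01,  2.93047714e+01,  6.99716493e+00,
        7.00741162e-03, -1.53486058e-04]), 'tcp_pos': array([304.18401428, 602.02990201, 225.62530336]), 'tool_rot': array([ 8.09799534e-04,  9.72756025e-01, -2.31829774e-01, -1.28116235e-04]), 'force': array([-0.08931366, -0.10294476,  0.2630306 ]), 'torque': array([0.00576994, 0.05086568, 0.03603547]), 'finger_force': 0.0, 'width': 87.6002674705966}
scene {'fx': 502.3836795977442, 'fy': 502.3836795977442, 'cx': 327.564877996642, 'cy': 246.79110139607448, 'origin': array([1203.72419207,  310.61268207,  668.65188589]), 'attitude': array([0.46255793, 0.2298828 , 0.38862036, 0.76299953]), 'Rw': array([[-0.46638812, -0.5271887 ,  0.71031979],
       [ 0.88453724, -0.27002875,  0.38036608],
       [-0.00871793,  0.80570252,  0.59225623]]), 'o': array([1203.72419207,  310.61268207,  668.65188589])}
top {'fx': 501.8001405711063, 'fy': 501.8001405711063, 'cx': 322.26084442939896, 'cy': 242.80169304516758, 'origin': array([ 319.90688646,  -41.35227504, 1272.78736905]), 'attitude': array([-0.70001557, -0.06406389,  0.07096758,  0.70769883]), 'Rw': array([[-0.01174805,  0.98170747, -0.1900327 ],
       [-0.99989331, -0.00988362,  0.01075592],
       [ 0.00868095,  0.19013879,  0.98171884]]), 'o': array([ 319.90688646,  -41.35227504, 1272.78736905])}
```

View pics/scene0.png

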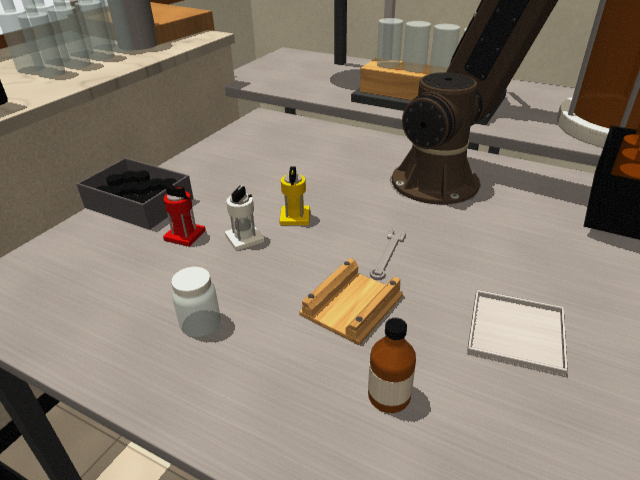

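View pics/top0.png

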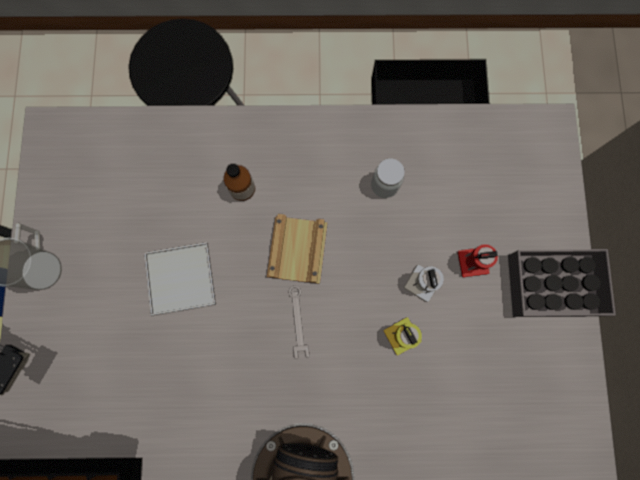

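Scene picture: white doser at (243,218), with red (182,215) and yellow (295,198) look-alikes. The jig is at (352,300), the tray at (518,330), the bottle at (392,370), the jar at (196,303) and the wrench at (388,255). In the top picture the same items are at white (428,281), red (480,260), yellow (404,336), jig (298,250), tray (180,279) and wrench (298,322). I choose the white one.

Run:
```python
from h import *
t=dict(np.load('/tmp/top.npz')); s=dict(np.load('/tmp/scene.npz'))
P=pts(t); img=t['img'].astype(int)
def box(u0,u1,v0,v1,m):
    k=np.zeros((480,640),bool); k[v0:v1,u0:u1]=1; return k&m
Z=P[...,2]
for (u,v) in [(350,300),(298,250),(278,250),(180,279),(431,278)]: print(u,v,P[v,u].round(1))
# lid disc: z 95..112
k=box(400,450,255,305,(Z>97)&(Z<112)); print('lid top pts',k.sum(),P[k].mean(0), (P[k].min(0)+P[k].max(0))/2)
k=box(400,450,255,305,(Z>118)); print('knob',k.sum(),P[k].mean(0))
k=box(400,450,255,305,(Z>8)&(Z<20)); 
print('foot',cv2.minAreaRect(P[k][:,:2].astype(np.float32)))
for n,b,lo,hi in [('rails',(260,335,205,290),36,46),('jig',(260,335,205,290),6,46),('tray',(140,222,235,320),10,22)]:
    k=box(*b,(Z>lo)&(Z<hi)); print(n,k.sum(),cv2.minAreaRect(P[k][:,:2].astype(np.float32)))
for n,b in [('jar',(365,412,150,205)),('flask',(215,260,155,205)),('wrench',(285,315,285,362))]:
    k=box(*b,(Z>(30 if n!='wrench' else 3))); print(n,k.sum(),P[k][:,:2].min(0),P[k][:,:2].max(0),P[k].max(0)[2])
c=np.hstack([cv2.resize(s['img'][165:265,145:325],None,fx=2.2,fy=2.2*1,interpolation=2),cv2.resize(t['img'][240:320,380:500],(330,220),interpolation=2)])
cv2.imwrite('pics/crop1.png',c[...,::-1])
```

```text
350 300 [ 417.8 -123.4    5.6]
298 250 [546.    7.   11.2]
278 250 [541.   55.6  42. ]
180 279 [475.1 305.    8.8]
431 278 [ 456.2 -301.9  131.6]
lid top pts 315 [ 458.49680475 -304.6575405   107.06560175] [ 459.49937749 -307.5688502   104.71069375]
knob 147 [ 447.33087191 -286.90760021  214.25586374]
foot ((451.5861511230469, -305.375244140625), (124.16912841796875, 81.81434631347656), 22.438766479492188)
rails 840 ((549.3067626953125, 9.409881591796875), (120.103271484375, 160.5654296875), 82.3288803100586)
jig 3342 ((556.1412963867188, 10.447540283203125), (191.4164581298828, 219.69911193847656), 89.1231460571289)
tray 548 ((477.94317626953125, 305.4844665527344), (160.94151306152344, 161.53919982910156), 9.180255889892578)
jar 939 [ 319.90688646 -257.54667893] [755.15793199 -41.35227504] 1272.7873690537435
flask 839 [319.90688646 -41.35227504] [745.79274683 186.08003427] 1272.7873690537435
wrench 780 [271.91612328 -41.35227504] [457.59378976  40.38554905] 1272.7873690537435
```

View pics/crop1.png

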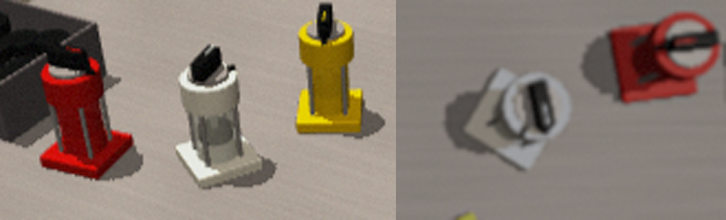

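The crop shows the white head at (210,110), with the red one left and the yellow one right. The white head has the clear barrel and steel rods, so the choice is confirmed. Going above it.

Emit:
{"fn": "servo_tool", "kwargs": {
  "moves": [0,0,0,1.4,-4.5,0.4,0,0,0,0,1.4,-4.5,0.4,0,0,0,0,1.4,-4.5,0.4,0,0,0,0,1.4,-4.5,0.4,0,0,0,0,1.4,-4.5,0.4,0,0,0,0,1.4,-4.5,0.4,0,0,0,0,1.4,-4.5,0.4,0,0,0,0,1.4,-4.5,0.4,0,0,0,0,1.4,-4.5,0.4,0,0,0,0,1.4,-4.5,0.4,0,0,0,0,0.1,-4.5,0.4,0,0,0,0,0.1,-4.5,0.4,0,0,0,0,0.1,-4.5,0.4,0,0,0,0,0.1,-4.5,0.4,0,0,0,0,0.1,-4.5,0.4,0,0,0,0,0.1,-4.5,0.4,0,0,0,0,0.1,-4.5,0.4,0,0,0,0,0.1,-4.5,0.4,0,0,0,0,0.1,-4.5,0.4,0,0,0,0,0,0,0,0]
}}

```text
time_s: 2.1
tcp_pos: [452.8, -256.8, 302.1]
tool_rot: [0.0, 0.972, -0.234, -0.001]
force: [-0.1, 0.4, -1.2]
width: 87.2
finger_force: 0.0
```

Run:
```python
from h import *
s=get_state(); f=grab('wrist'); print(s['tcp_pos'],s['tool_rot'],s['qpos'].round(3),f['T_tool_cam']); np.savez('/tmp/w1',**f); save(f,'w1.png')
for z in(110,): 
  d=f['Rw'].T@(np.array([458,-305,z])-f['o']); print('expect lid px',f['cx']+f['fx']*d[0]/-d[2], f['cy']-f['fy']*d[1]/-d[2])
```

```text
[ 452.79998373 -256.78413134  302.10085261] [ 4.70445823e-04  9.72205720e-01 -2.34126992e-01 -6.07107229e-04] [-1.380e-01  6.000e-02 -2.000e-01  1.000e-03 -1.312e+00  1.236e+00] [[ 1.37720531e-03  9.68986322e-01  2.47110525e-01  6.52361120e+01]
 [ 9.99998091e-01 -1.67707344e-03  1.00302707e-03 -1.43710830e+00]
 [ 1.38634201e-03  2.47108672e-01 -9.68986781e-01 -1.58770703e+02]
 [ 0.00000000e+00  0.00000000e+00  0.00000000e+00  1.00000000e+00]]
expect lid px 363.3632102759759 188.56188740766459
```

View pics/w1.png

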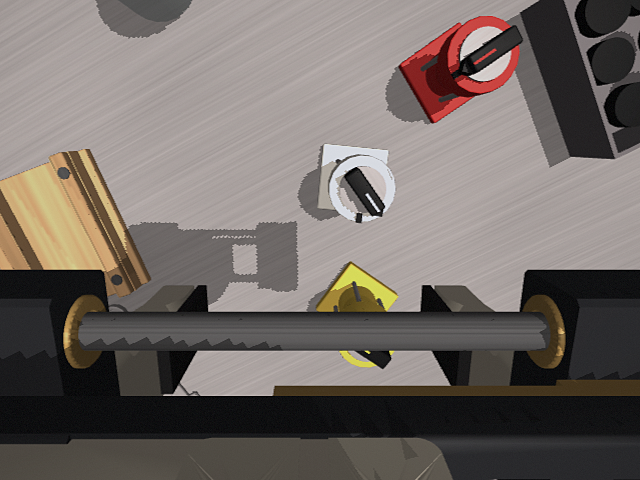

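The wrist picture shows the white head's lid at (362,188), its mark at (359,217), and the nose with its white line toward (379,212). The yellow one is below at (355,310) and the red one at (480,55). Next, measure precisely.

```bash
python3 - <<'E'
from h import *
f=dict(np.load('/tmp/w1.npz')); P=pts(f); Z=P[...,2]
k=np.zeros((480,640),bool);k[130:240,300:410]=1
def info(n,m):
    q=P[m&k]; print(n,len(q),q.mean(0).round(1)); return q[:,:2].astype(np.float32)
lid=info('lid',(Z>100)&(Z<109)); print(cv2.minEnclosingCircle(lid))
kn=info('knob',(Z>124)&(Z<136)); print(cv2.minAreaRect(kn))
ft=info('foot',(Z>9)&(Z<18)); print(cv2.minAreaRect(ft))
c=onz(f,362,188,106); m=onz(f,359,217,107); print(c,m)
E
python3 - <<'E'
import cv2
i=cv2.imread('pics/w1.png')[135:235,300:420]; cv2.imwrite('pics/c2.png',cv2.resize(i,None,fx=6,fy=6,interpolation=2))
E
```

```text
lid 1609 [ 462.1 -303.4  106.5]
((457.8710021972656, -303.4639587402344), 28.910171508789062)
knob 859 [ 458.5 -303.5  130.3]
((456.4767761230469, -303.8249816894531), (42.7844123840332, 13.976102828979492), 9.183686256408691)
foot 1323 [ 476.1 -297.8   14.5]
((457.975341796875, -303.430908203125), (70.04998016357422, 69.77032470703125), 57.56937026977539)
[ 458.35744311 -304.38566877  106.        ] [ 436.84184954 -291.17049632  107.        ]
```

View pics/c2.png

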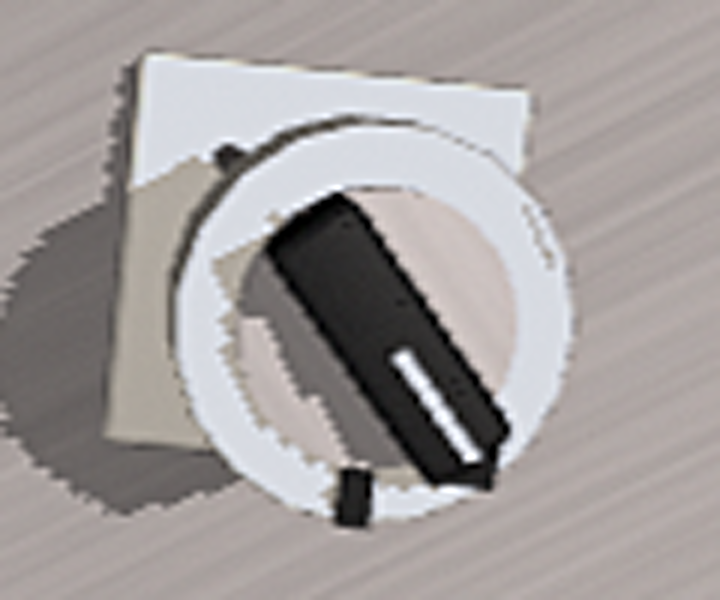

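Doser axis is at (458,-303.5). The mark is at 147.6° and the nose at 189.2°, so the dial is about -0.73, within the stated range. Descending to grip the lid with the TCP at about 78.

Emit:
{"fn": "servo_tool", "kwargs": {
  "moves": [0,0,0,0.26,-2.35,0,0,0,0,0,0.26,-2.32,0,0,0,0,0,0,0,-4,0,0,0,0,0,0,-4,0,0,0,0,0,0,-4,0,0,0,0,0,0,-3,0,0,0,0,0,0,-2,0,0,0,0,0,0,0,0,0,0,0,0,0,0,0]
}}

```text
time_s: 3.05
tcp_pos: [458.9, -298.7, 133.0]
tool_rot: [0.0, 0.973, -0.231, -0.0]
force: [1.6, -0.7, 0.3]
width: 87.8
finger_force: 0.0
```

Emit:
{"fn": "servo_tool", "kwargs": {
  "moves": [0,0,0,-0.1,-0.5,-1.5,0,0,0,0,0,0,-2,0,0,0,0,0,0,-1.5,0,0,0,0,0,0,-0.5,0,0,0,0,0,0,0,0,0,0,0,0,0,0,0.5,0,0,0,0,0,0,1,0,0,0,0,0,0,1,0,0,0,0,0,0,1,0,0,0,0,0,0,1,0,0,0,0,0,0,1,0,0,0,0,0,0,1]
}}

```text
time_s: 4.25
tcp_pos: [457.7, -304.6, 78.0]
tool_rot: [0.0, 0.973, -0.232, 0.0]
force: [-1.6, -1.8, 4.8]
width: 57.6
finger_force: 30.0
```

Emit:
{"fn": "servo_tool", "kwargs": {
  "moves": [0,0,0,0,0,1,1,0,0,0,0,0,3,1,0,0,0,0,0,4,1,0,0,2.5,0.6,2,2,1,0,0,2.5,0.8,2.6,0,1,0,0,2.5,0.8,2.8,0,1,0,0,2.5,0.8,2.8,0,1,0,0,2.5,0.8,2.8,0,1,0,0,2.5,0.8,2.8,0,1,0,0,2.5,0.8,2.8,0,1,0,0,2.5,0.8,2.8,0,1,0,0,2.5,0.8,2.8,0,1,0,0,2.5,0.8,2.8,0,1,0,0,0,0.8,2.8,0,1,0,0,0,0.8,2.4,0,1,0,0,0,0.3,1.5,0,1,0,0,0,0,0,0,1,0,0,0,0,0,0,1]
}}

```text
time_s: 6.05
tcp_pos: [553.8, 32.8, 177.1]
tool_rot: [0.0, 1.0, -0.016, -0.001]
force: [-0.8, 0.4, -4.2]
width: 57.4
finger_force: 30.0
```

Run:
```python
from h import *
s=get_state(); print(s['tcp_pos'],R.from_matrix(rot(s['tool_rot'])).as_matrix()[:2,:2].round(3),s['width'],s['force'])
f=grab('wrist'); save(f,'w2.png'); np.savez('/tmp/w2',**f)
t=grab('top'); np.savez('/tmp/t2',**t)
for f,b in((f,'w'),(dict(np.load('/tmp/top.npz')),'t')):
    P=pts(f);Z=P[...,2]
    k=(Z>38)&(Z<46)&(P[...,0]>440)&(P[...,0]<660)&(abs(P[...,1]-9)<90)
    q=P[k]; print(b,k.sum(),cv2.minAreaRect(q[:,:2].astype(np.float32)))
    for sg in(1,-1):
        a=q[(q[:,1]-9.4+ (q[:,0]-549)*.135)*sg>0][:,:2].astype(np.float32)
        if len(a)>50: print(cv2.minAreaRect(a), cv2.fitLine(a,cv2.DIST_L2,0,.01,.01).ravel())
```

```text
[553.82512075  32.7524645  177.11990929] [[ 1.    -0.031]
 [-0.031 -1.   ]] 57.404397121106776 [-0.80309427  0.37229958 -4.16128365]
w 5099 ((570.758056640625, 10.364608764648438), (120.46965789794922, 112.12713623046875), 82.40276336669922)
((608.961669921875, 57.077266693115234), (17.729835510253906, 48.758384704589844), 82.33039093017578) [ 9.9086249e-01 -1.3487604e-01  6.0959912e+02  5.7380207e+01]
((564.0122680664062, -40.40062713623047), (18.183910369873047, 112.11676025390625), 82.65477752685547) [ 9.9119955e-01 -1.3237636e-01  5.6843353e+02 -4.0577213e+01]
t 751 ((549.1121215820312, 9.369773864746094), (120.13290405273438, 160.0128173828125), 82.23475646972656)
((555.8558959960938, 58.82567596435547), (20.27271270751953, 160.0073699951172), 82.20433807373047) [ 9.9073815e-01 -1.3578613e-01  5.5426556e+02  6.0334511e+01]
((542.10888671875, -40.2974967956543), (19.625797271728516, 159.5729522705078), 82.35962677001953) [ 9.9055964e-01 -1.3708258e-01  5.3970264e+02 -4.1640697e+01]
```

View pics/w2.png

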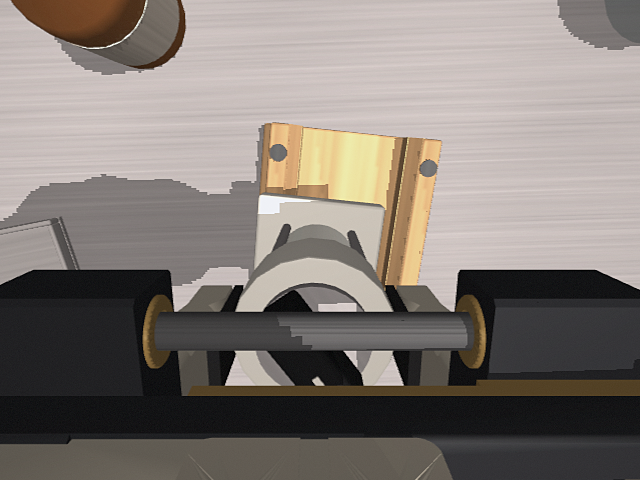

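The picture shows the foot at (320,205-285) above the channel. The jig's rails run from (278,150) and (428,168) downward, and the doser is upright in the fingers. Next, the foot against the channel in the same view.

Run:
```python
from h import *
f=dict(np.load('/tmp/w2.npz')); P=pts(f);Z=P[...,2]
k=np.zeros((480,640),bool);k[190:290,250:390]=1
q=P[k&(Z>104)&(Z<118)]; print(len(q),q.mean(0),q.min(0),q.max(0)); h=q[:,:2].astype(np.float32)
print(cv2.minAreaRect(h))
# edges of foot: front edge points and left/right edges per column band
m=((k&(Z>104)&(Z<118))*255).astype(np.uint8)
front=[P[np.where(m[:,u])[0][0],u,:2] for u in range(270,375) if m[:,u].any()]
print('front line',cv2.fitLine(np.float32(front),cv2.DIST_HUBER,0,.01,.01).ravel())
L=[];Rr=[]
for v in range(215,270):
    w=np.where(m[v])[0]
    if len(w): L.append(P[v,w[0],:2]);Rr.append(P[v,w[-1],:2])
for n,a in(('L',L),('R',Rr)): print(n,cv2.fitLine(np.float32(a),cv2.DIST_HUBER,0,.01,.01).ravel())
# channel inner edges at wall top of rails/bevel: profile across at two x stations
d=np.array([.991,-.1336]);n=np.array([.1336,.991])
a=P[...,:2]@d; b=P[...,:2]@n
for lo in(560,580,600):
    s=(abs(a-lo-5)<5)&(Z>5)&(Z<48)
    r=s&(Z>38); c=b[r]; print(lo,'rail top spans', c[c<60].min() if (c<60).any() else 0, c[c<60].max() if (c<60).any() else 0, c[c>100].min() if (c>100).any() else 0, c[c>100].max() if (c>100).any() else 0,'floor',b[s&(Z<15)].min() if (s&(Z<15)).any() else 0,b[s&(Z<15)&(abs(b-85)<42)].max() if (s&(Z<15)&(abs(b-85)<42)).any() else 0)
```

```text
5179 [577.45637674  32.09676787 113.59152157] [546.73308073  -4.87663772 104.04572852] [593.3064988   69.51316923 117.9853136 ]
((567.4217529296875, 32.14201354980469), (70.14151000976562, 43.958560943603516), 82.54472351074219)
front line [1.3019519e-01 9.9148840e-01 5.8875311e+02 2.8444395e+01]
L [ 9.908312e-01 -1.351056e-01  5.663650e+02  6.722138e+01]
R [ 9.9132460e-01 -1.3143656e-01  5.6639886e+02 -2.4662323e+00]
560 rail top spans 26.687120982118973 43.82881572755232 0 0 floor 48.5117572914319 124.44288875419417
580 rail top spans 26.349337274452505 44.3808814149835 129.05447803278872 146.7835513583196 floor 48.68329936957327 124.79875666019106
600 rail top spans 26.86193450205339 44.63735447010758 129.9198529539713 146.7470373624526 floor 48.568864285181675 124.85334146683111
```

Emit:
{"fn": "servo_tool", "kwargs": {
  "moves": [0,0,0,-0.2,-1.1,0,1,0,0,0,-0.1,-1.1,0,1,0,0,0,0,0,-2,1,0,0,0,0,0,-2.3,1,0,0,0,0,0,0,1,0,0,0,0,0,0,1]
}}

```text
time_s: 6.75
tcp_pos: [551.5, 9.7, 134.9]
tool_rot: [0.0, 1.0, -0.016, -0.0]
force: [0.2, -0.4, -3.9]
width: 57.6
finger_force: 30.0
```

```bash
cat > ch.py <<'E'
from h import *
s=get_state(); print(s['tcp_pos'],s['width'],s['force'])
f=grab('wrist'); P=pts(f);Z=P[...,2]; zf=s['tcp_pos'][2]-78+14
d=np.array([.991,-.1336]);n=np.array([.1336,.991]); a=P[...,:2]@d; b=P[...,:2]@n
ft=(abs(Z-zf)<3)&(abs(b-85)<45)&(a>545)&(a<585)
print('foot',ft.sum(),Z[ft].mean())
B=[];
for lo in range(560,576,4):
    r=ft&(abs(a-lo)<2)
    if r.any(): B.append((b[r].min(),b[r].max()))
print('foot edges',np.round(B,1),'front a',a[ft].max())
s=(a>585)&(a<615)&(Z<15)&(Z>5)&(abs(b-85)<42); print('floor',b[s].min(),b[s].max())
for r in(b<65,b>105):
    k=r&(a>585)&(a<620)&(Z>38)&(Z<46); print('rail',b[k].min(),b[k].max())
E
python3 ch.py
```

```text
[551.48942007   9.74427896 134.86709407] 57.635084372804954 [ 0.20940336 -0.36869484 -3.8717449 ]
foot 4867 71.58266330585339
foot edges [[ 49.7 119.2]
 [ 49.6 119.6]
 [ 49.6 119.4]
 [ 49.6 119.5]] front a 580.6943297982053
floor 48.579736992120544 124.92710554056626
rail 26.310038834675293 44.7793241825227
rail 129.21794794023097 147.0131853607582
```

Emit:
{"fn": "servo_tool", "kwargs": {
  "moves": [0,0,0,0,0.2,-0.5,1,0,0,0,0,0,-1,1,0,0,0,0,0,-0.7,1,0,0,0,0,0,-0.7,1,0,0,0,0,0,-0.6,1,0,0,0,0,0,0,1]
}}

```text
time_s: 7.4
tcp_pos: [550.9, 12.6, 98.4]
tool_rot: [0.0, 1.0, -0.016, -0.001]
force: [-0.9, 0.5, -3.7]
width: 57.3
finger_force: 30.0
```

Emit:
{"fn": "servo_tool", "kwargs": {
  "moves": [0,0,0,0,0,-0.4,1,0,0,0,0,0,-0.2,1,0,0,0,0,0,-0.1,1,0,0,0,0,0,0,1]
}}

```text
time_s: 7.8
tcp_pos: [551.6, 12.7, 92.5]
tool_rot: [-0.0, 1.0, -0.016, 0.0]
force: [0.2, -0.6, -3.1]
width: 57.1
finger_force: 30.0
```

Emit:
{"fn": "servo_tool", "kwargs": {
  "moves": [0,0,0,0,0,-0.1,1,0,0,0,0,0,-0.1,1,0,0,0,0,0,0,1]
}}

```text
time_s: 8.1
tcp_pos: [551.5, 12.7, 90.5]
tool_rot: [0.0, 1.0, -0.016, -0.0]
force: [-0.2, 0.0, -4.8]
width: 57.8
finger_force: 30.0
```

Emit:
{"fn": "servo_tool", "kwargs": {
  "moves": [0,0,0,0,0,-0.1,1,0,0,0,0,0,0,1,0,0,0,0,0,-0.1,1,0,0,0,0,0,0,1]
}}

```text
time_s: 8.5
tcp_pos: [551.9, 12.6, 90.0]
tool_rot: [0.0, 1.0, -0.015, 0.001]
force: [-5.3, -0.6, 10.6]
width: 57.6
finger_force: 30.0
```

Emit:
{"fn": "servo_tool", "kwargs": {
  "moves": [0,0,0,0,0,0,0.5,0,0,0,0,0,0,0,0,0,0,0,0,0,0,0,0,0,0,0,0,0,0,0,0,0,0,1,0,0,0,0,0,0,3,0,0,0,0,0,0,4,0,0,0,7,-1,-0.7,4,0,0,0,7,-1,-0.7,2,0,0,0,7,-1,-0.7,0,0,0,0,7,-1,-0.6,0,0,0,0,7,-1,-0.6,0,0,0,0,0,0,0,0,0,0,0,0,0,0,0,0]
}}

```text
time_s: 9.9
tcp_pos: [501.9, -20.2, 229.3]
tool_rot: [0.0, 0.959, 0.284, 0.001]
force: [0.4, -0.3, -0.0]
width: 87.3
finger_force: 0.0
```

```bash
cat > look.py <<'E'
import sys
from h import *
s=get_state(); print(s['tcp_pos'],s['qpos'].round(2))
x=rot(s['tool_rot'])[:2,1]; print('tool y yaw',np.degrees(np.arctan2(x[1],x[0])))
f=grab('wrist'); save(f,sys.argv[1]+'.png'); np.savez('/tmp/'+sys.argv[1],**f)
P=pts(f);Z=P[...,2]; z0=float(sys.argv[2]); c0=np.array([float(v) for v in sys.argv[3:5]]); dz=float(sys.argv[5]) if len(sys.argv)>5 else 0
near=np.hypot(*(P[...,:2]-c0).transpose(2,0,1))<45
g=f['img'].astype(int).sum(2)
lid=near&(abs(Z-z0-106)<3); c,r=cv2.minEnclosingCircle(P[lid][:,:2].astype(np.float32)); print('lid',c,r,Z[lid].mean())
c=np.array(c); rr=np.hypot(P[...,0]-c[0],P[...,1]-c[1])
kn=near&(abs(Z-z0-130-dz)<5)&(rr<28); rk=cv2.minAreaRect(P[kn][:,:2].astype(np.float32)); print('knob',kn.sum(),Z[kn].mean(),rk)
wl=kn&(g>450); dk=g<150
print('white line',wl.sum(),[np.degrees(np.arctan2(*(P[wl].mean(0)[:2]-np.array(rk[0]))[::-1]))])
mk=(abs(Z-z0-107)<5)&dk&(rr>22)&(rr<32); q=P[mk].mean(0)-np.r_[c,0]; print('mark',mk.sum(),q,np.degrees(np.arctan2(q[1],q[0])))
ft=near*0>0
ft=(abs(Z-z0-14)<3)&(np.hypot(P[...,0]-c[0],P[...,1]-c[1])<52)&(g>380); print('foot',cv2.minAreaRect(P[ft][:,:2].astype(np.float32)))
E
python3 look.py w3 12 551 12
```

```text
[501.92960658 -20.18025276 229.32625913] [ 0.35  0.07 -0.36  0.   -1.14  1.8 ]
tool y yaw -56.960944319641804
lid (552.1859741210938, 14.05026912689209) 28.989015579223633 118.57894745456004
knob 1630 142.50329474092734 ((552.2068481445312, 14.20771598815918), (39.660030364990234, 13.925472259521484), 33.56026840209961)
white line 94 [np.float64(-144.25892290588325)]
mark 65 [-24.97277503   3.03971749 122.51696353] 173.0600258713885
foot ((552.1700439453125, 13.48044204711914), (77.02825164794922, 70.59966278076172), 83.73959350585938)
```

View pics/w3.png

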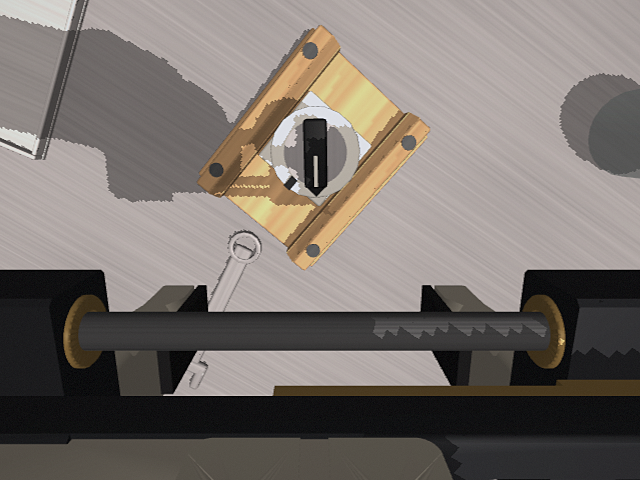

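The picture shows the doser seated in the jig at (315,155), the knob nose at (316,193) and the mark at (291,183). Lid height is 118.6, as it should be. The dial is still about -41°. Descending on the knob.

Emit:
{"fn": "servo_tool", "kwargs": {
  "moves": [0,0,0.6,1.2,0.8,0,0,0,0,0,2,1.3,0,0,0,0,0,1.8,1.2,0,0,0,0,0,0,0,-3,0,0,0,0,0,0,-3,0,0,0,0,0,0,-2,0,0,0,0,0,0,0,0,0,0,0,0,0,0,0]
}}

```text
time_s: 10.75
tcp_pos: [552.4, 13.1, 148.6]
tool_rot: [0.0, 0.957, 0.291, -0.0]
force: [1.5, -0.1, 0.5]
width: 87.7
finger_force: 0.0
```

Emit:
{"fn": "servo_tool", "kwargs": {
  "moves": [0,0,0,0,0,-1.2,0,0,0,0,0,0,-0.8,0,0,0,0,0,0,-0.35,0.3,0,0,0,0,0,0,0.7,0,0,0,0,0,0,1,0,0,0,0,0,0,1,0,0,0,0,0,0,1,0,0,0,0,0,0,1,0,0,0,0,0,0,1,0,0,0,0,0,0,1]
}}

```text
time_s: 11.75
tcp_pos: [551.6, 12.8, 125.1]
tool_rot: [-0.0, 0.957, 0.291, 0.0]
force: [0.3, 0.2, -0.8]
width: 29.0
finger_force: 0.0
```

Emit:
{"fn": "servo_tool", "kwargs": {
  "moves": [0,0,0,0,0,0,1,0,0,0,0,0,0,1,0,0,0,0,0,0,1,0,0,0,0,0,0,1]
}}

```text
time_s: 12.15
tcp_pos: [551.7, 12.6, 125.1]
tool_rot: [0.0, 0.957, 0.291, 0.0]
force: [1.0, -1.4, -0.0]
width: 14.2
finger_force: 30.0
```

Emit:
{"fn": "servo_tool", "kwargs": {
  "moves": [0,0,-5,0,0,0,1,0,0,-5,0,0,0,1,0,0,-5,0,0,0,1,0,0,-5,0,0,0,1,0,0,-5,0,0,0,1,0,0,-5,0,0,0,1,0,0,-5,0,0,0,1,0,0,-5,0,0,0,1,0,0,-4,0,0,0,1,0,0,0,0,0,0,1,0,0,0,0,0,0,1]
}}

```text
time_s: 13.25
tcp_pos: [551.1, 12.6, 125.0]
tool_rot: [0.0, 0.996, -0.088, -0.0]
force: [-2.4, -0.5, 1.5]
width: 13.7
finger_force: 30.0
```

Run:
```python
from h import *
s=get_state(); print(s['tcp_pos'],s['torque'],s['force'],s['width'])
y=rot(s['tool_rot'])[:2,1]; print('tool y yaw',np.degrees(np.arctan2(y[1],y[0])))
for n in('wrist','scene'):
    f=grab(n); np.savez('/tmp/k_'+n,**f)
    d=f['Rw'].T@(np.array([551.7,12.7,125])-f['o']); u,v=int(f['cx']+f['fx']*d[0]/-d[2]),int(f['cy']-f['fy']*d[1]/-d[2]); print(n,u,v)
    if n=='wrist': a=f['img']
```

```text
[551.07119871  12.60896418 124.98469238] [-0.4218338   0.88347634  0.07486581] [-2.38696518 -0.47635725  1.50119159] 13.729170143909915
tool y yaw -100.08751563876928
wrist 317 304
scene 352 254
```

Run:
```python
from h import *
f=dict(np.load('/tmp/k_wrist.npz')); P=pts(f);Z=P[...,2]; g=f['img'].astype(int)
m=(abs(Z-26)<2.5)&(np.hypot(P[...,0]-551,P[...,1]-12.6)<52)&(g.min(2)>120)&((g[...,0]-g[...,2])<30)
print(m.sum()); v,u=np.where(m); print(u.min(),u.max(),v.min(),v.max())
Q=P[m][:,:2].astype(np.float32); print(cv2.minAreaRect(Q))
fr=[P[v[u==c].min(),c,:2] for c in np.unique(u)]
fr=np.float32(fr); l=cv2.fitLine(fr[5:-5],cv2.DIST_HUBER,0,.01,.01).ravel(); print(l,np.degrees(np.arctan2(l[1],l[0])))
```

```text
3616
260 369 193 255
((565.5401000976562, 11.545791625976562), (69.50347137451172, 40.01177978515625), 79.31051635742188)
[1.8630347e-01 9.8249227e-01 5.8497400e+02 8.3190851e+00] 79.262856
```

Emit:
{"fn": "servo_tool", "kwargs": {
  "moves": [0,0,0,0,0,0,0.6,0,0,0,0,0,0,0.5,0,0,0,0,0,0,0.5,0,0,0,0,0,0,0.5,0,0,0,0,0,2,0.5,0,0,0,-1,0.2,4,0.5,0,0,0,-2,0.4,3,0.5,0,0,0,-2,0.3,1,0.5,0,0,0,-1,0.2,0,0.5,0,0,0,0,0,0,0.5,0,0,0,0,0,0,0.5]
}}

```text
time_s: 14.45
tcp_pos: [491.5, 23.8, 224.3]
tool_rot: [0.0, 0.996, -0.089, -0.0]
force: [0.9, 0.4, 0.4]
width: 43.9
finger_force: 0.0
```

```bash
python3 look.py w4 12 551 12
python3 - <<'E'
import cv2
i=cv2.imread('pics/w4.png')[80:280,220:420]; cv2.imwrite('pics/c4.png',cv2.resize(i,None,fx=3,fy=3,interpolation=2))
E
```

```text
[491.53720096  23.78779844 224.28322945] [ 0.45  0.06 -0.38 -0.   -1.13  0.94]
tool y yaw -100.1742131370541
lid (550.6463012695312, 14.615004539489746) 29.029470443725586 118.56016789261562
knob 1671 142.49099091247535 ((550.5557250976562, 14.834854125976562), (13.434775352478027, 39.48979949951172), 80.21253967285156)
white line 128 [np.float64(172.91465807843394)]
mark 15 [-26.97376136   5.12087662 122.4204873 ] 169.25051663307778
foot ((550.363037109375, 12.914779663085938), (77.48014831542969, 72.65481567382812), 82.4244613647461)
```

View pics/c4.png

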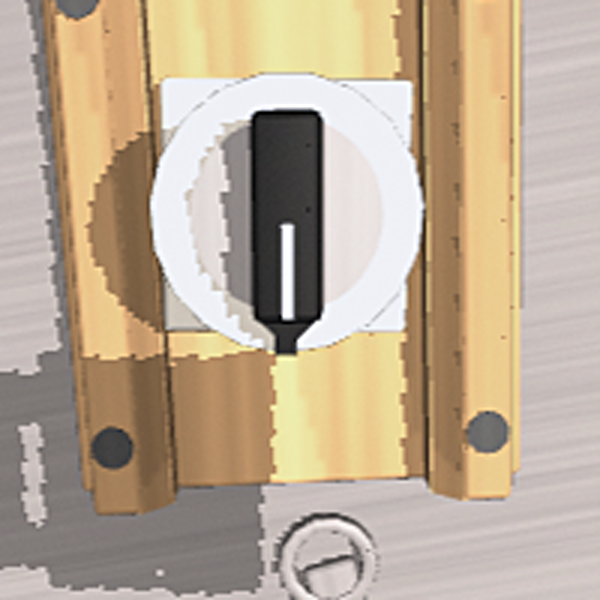

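The crop shows the nose meeting the mark at (286,345), with the bar in line with the foot sides. I'll fit the edges to get a number for the remaining offset.

Run:
```python
from h import *
f=dict(np.load('/tmp/w4.npz')); g=f['img'].astype(int)
# foot far edge: first bright white pixel per column (cols ~275..356) plane z=26
w=(g.min(2)>170)&((g[...,0]-g[...,2])<25)
def yaw(p,z):
    p=np.float32([onz(f,u,v,z)[:2] for u,v in p]); l=cv2.fitLine(p,cv2.DIST_HUBER,0,.01,.01).ravel(); return np.degrees(np.arctan2(l[1],l[0])),len(p)
fe=[(u,np.where(w[95:125,u])[0][0]+95) for u in list(range(277,296))+list(range(335,355)) if w[95:125,u].any()]; print('far edge',yaw(fe,26)); print(fe[::6])
b=g.sum(2)<170
for s,i in(('L',0),('R',-1)):
    e=[(np.where(b[v,290:345])[0][i]+290,v) for v in range(125,182)]; print(s,yaw(e,142),e[::12])
```

```text
far edge (np.float32(79.00413), 39)
[(277, np.int64(106)), (283, np.int64(106)), (289, np.int64(106)), (295, np.int64(106)), (340, np.int64(107)), (346, np.int64(107)), (352, np.int64(107))]
L (np.float32(-10.437506), 57) [(np.int64(304), 125), (np.int64(304), 137), (np.int64(304), 149), (np.int64(304), 161), (np.int64(304), 173)]
R (np.float32(-9.676237), 57) [(np.int64(326), 125), (np.int64(326), 137), (np.int64(326), 149), (np.int64(326), 161), (np.int64(326), 173)]
```

Emit:
{"fn": "servo_tool", "kwargs": {
  "moves": [0,0,0,2,-0.4,0,0.5,0,0,0,2,-0.4,0,0.5,0,0,0,1.9,-0.3,0,0.5,0,0,0,0,0,-4,0.5,0,0,0,0,0,-3.5,0.5,0,0,0,0,0,0,0.5,0,0,0,0,0,0,0.5]
}}

```text
time_s: 15.2
tcp_pos: [550.9, 12.3, 149.6]
tool_rot: [0.001, 0.996, -0.089, -0.001]
force: [0.1, 0.0, 1.7]
width: 43.8
finger_force: 0.0
```

Emit:
{"fn": "servo_tool", "kwargs": {
  "moves": [0,0,0,0,0,-1.5,0.5,0,0,0,0,0,-0.7,0.5,0,0,0,0,0,-0.25,0.5,0,0,0,0,0,0,1,0,0,0,0,0,0,1,0,0,0,0,0,0,1,0,0,0,0,0,0,1,0,0,0,0,0,0,1,0,0,0,0,0,0,1,0,0,0,0,0,0,1,0,0,-0.9,0,0,0,1,0,0,0,0,0,0,1,0,0,0,0,0,0,1]
}}

```text
time_s: 16.5
tcp_pos: [550.7, 12.6, 125.8]
tool_rot: [0.0, 0.995, -0.097, 0.0]
force: [-1.2, -3.1, 5.5]
width: 13.8
finger_force: 30.0
```

Emit:
{"fn": "servo_tool", "kwargs": {
  "moves": [0,0,0,0,0,0.3,1,0,0,0,0,0,0.3,1,0,0,0,0,0,0.2,1,0,0,0,0,0,0.1,1,0,0,0,0,0,0,1,0,0,0,0,0,0,1]
}}

```text
time_s: 17.1
tcp_pos: [550.4, 12.7, 134.5]
tool_rot: [0.0, 0.995, -0.097, -0.0]
force: [-2.0, -1.2, -0.5]
width: 13.7
finger_force: 30.0
```

Emit:
{"fn": "servo_tool", "kwargs": {
  "moves": [0,0,0,0,0,0.1,1,0,0,0,0,0,0,1,0,0,0,0,0,0.05,1,0,0,0,0,0,0,1,0,0,0,0,0,0.05,1,0,0,0,0,0,0,1]
}}

```text
time_s: 17.7
tcp_pos: [550.6, 12.8, 136.4]
tool_rot: [-0.0, 0.995, -0.097, -0.0]
force: [-0.4, -0.9, -5.5]
width: 13.7
finger_force: 30.0
```

The force of about 5 N equals the head's weight, so the knob is at its stop. Release and look.

Emit:
{"fn": "servo_tool", "kwargs": {
  "moves": [0,0,0,0,0,-0.05,1,0,0,0,0,0,0,0.5,0,0,0,0,0,0,0.3,0,0,0,0,0,0,0,0,0,0,0,0,0,0,0,0,0,0,0,0,0,0,0,0,0,0,2,0,0,0,0,-1,0.2,4,0,0,0,0,-2,0.4,2,0,0,0,0,-2,0.3,1,0,0,0,0,-1,0.2,0,0,0,0,0,0,0,0,0,0,0,0,0,0,0,0]
}}

```text
time_s: 19.0
tcp_pos: [490.6, 23.8, 225.5]
tool_rot: [0.0, 0.995, -0.096, -0.0]
force: [-0.7, -0.5, -0.1]
width: 87.6
finger_force: 0.0
```

```bash
python3 look.py w5 12 551 12 10
python3 - <<'E'
from h import *
f=dict(np.load('/tmp/w5.npz')); g=f['img'].astype(int)
P=pts(f);Z=P[...,2];k=(np.hypot(P[...,0]-550.7,P[...,1]-14)<20)&(Z>140);v,u=np.where(k);print(u.min(),u.max(),v.min(),v.max())
cu=(u.min()+u.max())//2
w=(g.min(2)>170)&((g[...,0]-g[...,2])<25)
def yaw(p,z):
    p=np.float32([onz(f,u,v,z)[:2] for u,v in p]); l=cv2.fitLine(p,cv2.DIST_HUBER,0,.01,.01).ravel(); return np.degrees(np.arctan2(l[1],l[0])),len(p)
fe=[(c,np.where(w[80:130,c])[0][0]+80) for c in list(range(cu-38,cu-20))+list(range(cu+20,cu+38)) if w[80:130,c].any()]; print('far edge',yaw(fe,26),fe[::5])
b=g.sum(2)<170
for i in(0,-1):
    e=[(np.where(b[r,cu-25:cu+25])[0][i]+cu-25,r) for r in range(v.min()+8,v.min()+58)]; print(yaw(e,152),e[::12])
cv2.imwrite('pics/c5.png',cv2.resize(f['img'][70:250,cu-90:cu+90,::-1],None,fx=3,fy=3,interpolation=2))
E
```

```text
[490.64920881  23.81458095 225.51465745] [ 0.45  0.05 -0.38  0.   -1.13  0.93]
tool y yaw -101.07418779628571
lid (550.1751098632812, 14.178787231445312) 28.900360107421875 118.58152729092112
knob 1839 152.47467749268344 ((550.0552978515625, 14.257282257080078), (13.749022483825684, 39.730865478515625), 79.38202667236328)
white line 135 [np.float64(170.36465750331084)]
mark 7 [-24.31053749   8.42312636 121.75628716] 160.8897981521133
foot ((550.5120849609375, 13.580337524414062), (79.70195007324219, 68.88349914550781), 78.15779113769531)
0 638 0 479
far edge (np.float32(78.999695), 35) [(281, np.int64(106)), (286, np.int64(106)), (291, np.int64(106)), (296, np.int64(106)), (341, np.int64(106)), (346, np.int64(106)), (351, np.int64(106))]Traceback (most recent call last):
  File "<stdin>", line 11, in <module>
IndexError: index 0 is out of bounds for axis 0 with size 0
```

The knob is up 10.0 mm, with nose and mark within about 0.5°. Regripping the lid.

Emit:
{"fn": "servo_tool", "kwargs": {
  "moves": [0,0,0,2,-0.4,0,0,0,0,0,2,-0.4,0,0,0,0,0,1.95,-0.3,0,0,0,0,0,0,0,-3,0,0,0,0,0,0,-4,0,0,0,0,0,0,-2,0,0,0,0,0,0,-1,0,0,0,0,0,0,0,0,0,0,0,0,0,0,0]
}}

```text
time_s: 19.95
tcp_pos: [551.0, 12.8, 126.6]
tool_rot: [0.0, 0.995, -0.097, 0.0]
force: [-0.2, 0.7, 0.7]
width: 88.1
finger_force: 0.0
```

Emit:
{"fn": "servo_tool", "kwargs": {
  "moves": [0,0,0,0,0,-1.5,0,0,0,0,0,0,-1.2,0,0,0,0,0,0,-0.65,0,0,0,0,0,0,0,0.3,0,0,0,0,0,0,1,0,0,0,0,0,0,1,0,0,0,0,0,0,1,0,0,0,0,0,0,1,0,0,0,0,0,0,1,0,0,0,0,0,0,1]
}}

```text
time_s: 20.95
tcp_pos: [550.3, 12.5, 93.0]
tool_rot: [0.0, 0.995, -0.097, 0.0]
force: [-0.4, -1.8, 4.7]
width: 57.5
finger_force: 30.0
```

Emit:
{"fn": "servo_tool", "kwargs": {
  "moves": [0,0,0,0,0,1,1,0,0,0,0,0,2.5,1,0,0,0,0,0,3,1,0,0,0,-0.3,1.3,1.5,1,0,0,0,-0.7,2.8,0,1,0,0,0,-0.7,2.8,0,1,0,0,0,-0.7,2.8,0,1,0,0,0,-0.7,2.8,0,1,0,0,0,-0.7,2.8,0,1,0,0,0,-0.7,2.8,0,1,0,0,0,-0.7,2.8,0,1,0,0,0,-0.7,2.8,0,1,0,0,0,-0.7,2.8,0,1,0,0,0,-0.7,2,0,1,0,0,0,-0.4,0.8,0,1,0,0,0,0,0,0,1,0,0,0,0,0,0,1]
}}

```text
time_s: 22.65
tcp_pos: [472.7, 305.3, 172.3]
tool_rot: [0.0, 0.995, -0.097, -0.0]
force: [0.4, -0.1, -4.2]
width: 57.3
finger_force: 30.0
```

Emit:
{"fn": "servo_tool", "kwargs": {
  "moves": [0,0,0,0.5,0,-2,1,0,0,0,0,0,-3,1,0,0,0,0,0,-2,1,0,0,0,0,0,-0.7,1,0,0,0,0,0,-0.4,1,0,0,0,0,0,-0.2,1,0,0,0,0,0,0,1,0,0,0,0,0,0,1]
}}

```text
time_s: 23.45
tcp_pos: [478.5, 306.1, 90.5]
tool_rot: [-0.001, 0.995, -0.097, 0.0]
force: [-0.8, 0.6, -5.2]
width: 57.7
finger_force: 30.0
```

Emit:
{"fn": "servo_tool", "kwargs": {
  "moves": [0,0,0,0,0,-0.2,1,0,0,0,0,0,-0.2,1,0,0,0,0,0,-0.1,1,0,0,0,0,0,0,1,0,0,0,0,0,0,1]
}}

```text
time_s: 23.95
tcp_pos: [478.2, 305.8, 85.1]
tool_rot: [-0.0, 0.995, -0.097, 0.0]
force: [-1.8, -1.1, 3.2]
width: 57.2
finger_force: 30.0
```

Emit:
{"fn": "servo_tool", "kwargs": {
  "moves": [0,0,0,0,0,-0.05,1,0,0,0,0,0,0,1,0,0,0,0,0,0,0.6,0,0,0,0,0,0,0.3,0,0,0,0,0,0,0,0,0,0,0,0,0,0,0,0,0,0,0,0,0,0,0,0,0,0,2,0,0,0,0,0,0,4,0,0,0,0,-1,0.2,4,0,0,0,0,-2,0.4,3,0,0,0,0,-2,0.4,1,0,0,0,0,-1,0.2,0,0,0,0,0,0,0,0,0,0,0,0,0,0,0,0]
}}

```text
time_s: 25.45
tcp_pos: [417.9, 317.5, 223.1]
tool_rot: [0.001, 0.995, -0.096, -0.0]
force: [0.6, -0.1, -0.6]
width: 87.5
finger_force: 0.0
```

```bash
python3 look.py w6 4 478 306 10
```

```text
[417.93268515 317.50728082 223.09923953] [ 1.02  0.11 -0.32 -0.   -1.14  0.35]
tool y yaw -101.06799101754976
lid (478.19207763671875, 307.5175476074219) 29.013486862182617 110.544423650009
knob 1747 144.47960371337874 ((477.5919494628906, 307.64007568359375), (13.69435977935791, 40.888893127441406), 79.52027893066406)
white line 105 [np.float64(171.98143341615625)]
mark 6 [-27.58795566   5.02905645 114.33916234] 169.66889106276258
foot ((478.17626953125, 307.5729675292969), (69.8552474975586, 69.98995971679688), 78.88866424560547)
```

View pics/w6.png

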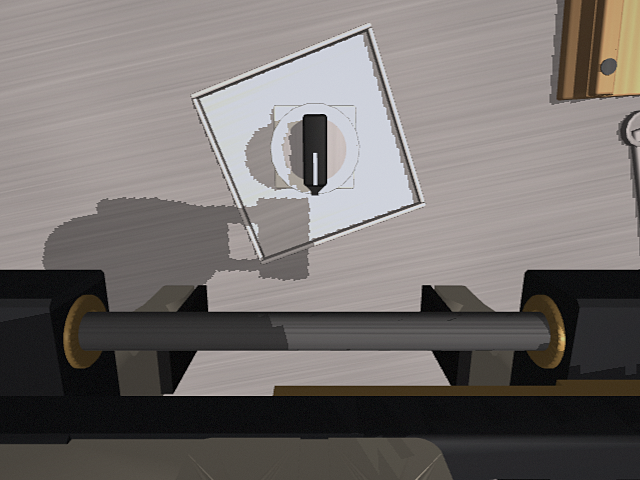

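The picture shows the doser at (315,150) in the middle of the tray. It is flat (lid at 110.5, knob at 144.5) and set on the mark (knob 79.5°, foot 78.9°), with the robot clear.

```bash
python3 -c "
from bench import *
print(close_job())"
```

```text
the job is handed in; nothing more can be done
None
```

The dosing head was set to within about 1° of the mark and locked fully up (10 mm) in the jig. It now stands upright and flat in the tray, handed in at about 25.5 s.

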